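# Load a scraper blade into the sharpening fixture

## Task

Take the scraper blade by its wooden back, lay it flat in the sharpening fixture between the two rails, notch over the brass locating pin, then push it along the bed, without bearing down on it, until the notch is fully home, and hold it there a moment with a steady push of about 12 N on the pin; never push harder than 25 N or the pin bends. Then swing the clamp by its red peg all the way across the blade and let go, leaving the blade home on the pin and the other things on the bench where they are.

Things in the scene. Friction and masses are not known exactly. Their poses are not given: they have to be found in the camera images.
- holder: Green sharpening fixture, fixed to the bench. Origin on the bench surface; x runs along the bed towards the pin, y across, z up. Bed 140 x 60 mm, from x = -45 to +95 mm, flat top at z = 14 mm. On it two aluminium rails, 5 mm high, x = -35 to +25 mm, leave a channel 32 mm wide (y = -16 to +16 mm), open at the top and both ends. Clamp pivot at x = 34, y = 36 mm.
- pin_seat: Slot in the bed's middle line with the single brass locating pin, 6 mm in diameter, 7 mm high. The pin was set and locked differently each time: up to 9 mm either way along x from this origin (the slot's middle, on the bed's top, 50 mm from the fixture's origin along its x). Only touch or sight tells where. Home: notch bottom against the pin, its point 3 mm short of the pin's centre.
- plunger (a joint): Tiny orange plunger, 4 mm thick, on the dark stop block behind the pin (block 30 mm wide, 8 mm high, front face 17 mm beyond the pin's centre). One side of the blade's notched end pushes it in, m: 0 out; 0.003 when the notch is against the pin; barely any spring (0.1 N).
- blade_grip (a point): Where to hold the loose scraper blade: on its upright wooden back (36 mm long in x, 12 mm wide, 30 mm tall, fixed on the blade's upper face), 9 mm below the back's top, at its middle. 27 mm above the blade's underside, 59 mm behind the bottom of the notch. The blade is a steel plate 110 x 28 x 6 mm, 0.11 to 0.22 kg, lying flat on a cork pad. x points towards the notched end, y across, z up.
- notch (a point): Middle of the bottom (closed end) of the blade's notch, at the height of the blade's underside. The notch is a straight slot 10 mm wide and 16 mm deep cut through the plate, open at the end of the blade, along its middle line. Bearing down on the blade makes it rub on the bed, and that rubbing takes up part of the push before it reaches the pin. Axes as for blade_grip: x towards the notched end.
- clamp (a joint): Swing clamp angle, rad: 0 parked beside the pin, pointing along the fixture's +x; grows clockwise seen from above; pi/2 is the end stop, closed, the steel arm straight across the blade. Stays where left (about 2 N at the peg moves it). Arm 12 mm wide, 6 mm thick, underside 8.5 mm above the bed's top: it passes over the pin and a blade lying flat, clear of the wooden back.
- clamp_peg (a point): On the axis of the clamp's upright red peg, 10 mm below its top. The peg is round, 12 mm in diameter, and stands 35 mm above the arm, 64 mm from the pivot; this point is 54 mm above the bench, 25.5 mm above the arm's upper face.
- clamp_pivot (a point): On the clamp's vertical pivot axis, at the same height as clamp_peg (the pivot's metal itself ends 24 mm lower).
- hammer: Small hammer lying on the bench, a bystander; origin under its middle.
- stone: Grey sharpening stone in a wooden base, 150 x 50 x 26 mm, a bystander; origin at the centre of its underside.
- jar: Small amber jar with a metal lid, 48 mm in diameter, 60 mm tall, a bystander; origin at the centre of its underside.
- ring_box: Clear open box with rings in it, 90 x 70 x 25 mm, a bystander; origin at the centre of its underside.
Not all that is in view belongs to the job. What is shaped like the part that bears blade_grip but pink is not meant.

How it is judged:
By the outcome, as a careful person would: the job done as asked, in the order asked, and still so for the second after the job is handed in, with the robot touching nothing.
It also fails if it takes over 64 s, if anything falls off the work surface, if the arm or the gripper's body presses on something with over 40 N, if the wrist force passes 120 N, or if a joint passes its speed limit or range.

## Robot

A 7-joint arm with a two-finger parallel gripper is mounted at the origin on the work surface. World frame = base frame: x ahead of the robot, y to its left, z up, the work surface at z = 0. Lengths are in m, angles in rad, forces in N, time in s.
With the tool pointing down it reaches from about 0.4 to 0.75 m from the base axis. Payload 19.5 kg.
Tool frame: the origin (TCP) lies at the very end of the fingers, on their centre line; the grasp point (between the pads) lies 19 mm behind it (r.grip_depth is the z of the grasp point in the tool frame, in m); z points along the fingers, y is the direction in which the jaws open and shut (so a half turn about z gives the same grasp; the last joint's range is limited). The gripper opens to 85 mm and grips with 20 to 120 N. Pads are 22 mm wide; open, the fingers measure 114 mm over their backs; the gripper's body (76 mm by 85 mm) begins 54 mm behind the grasp point. The pads swing forward as they close: fully open they stand 13 mm farther back than shut.
Start: joints at [-1.254, 0.707, -0.028, 1.485, 0.022, 0.951, -0.075], TCP at [0.202, 0.538, 0.231] pointing down, gripper open.
Joint ranges: [-2.71, 2.71], [-0.32, 2.16], [-1.57, 1.52], [0, 2.45], [-1.46, 4.6], [0, 2.02], [-2.83, 2.83]. Speed limits (rad/s): [1.89, 1.89, 2.57, 2.57, 3.01, 3.01, 3.01].

## Interface

Orientations are given as a 3x3 rotation matrix whose columns are the frame's x, y, z axes.
In Python, from bench import monitor, capture, ticket, r gives the robot as it stands.
- The arm moves only by the tool drive_tool, never from a script. Its argument "moves" is a list of rows, each an object with "xyz": the shift along the tool's x, y, z in cm, a list of three; "rot": the turn, a rotation vector about the tool's x, y, z in rad, a list of three; "fingers": the closure in counts, from 0 (fully open) to 255 (shut). In form: [{"xyz": [dx, dy, dz], "rot": [wx, wy, wz], "fingers": fingers}, ...]. A call has 1 to 12 rows; each row shifts and turns the commanded pose from where the row before left it, along the tool's axes as they then stand; what a row does not reach is not made up. A row lasts 1/10 s, in which the tool goes at most 50 mm and 8.59 degrees, less where a joint would pass 70% of its speed; a pose out of reach is approached as far as the arm can. A call is refused whole if a number of a shift passes 5 or a number of a turn 0.15, either way. A call with a gripper value outside its range is refused whole. The fingers move at their own pace and stop on an object; "squeeze" is the grip in N (left out, the last holds). Time passes only in rows, so rows that do not move let the fingers close. It gives the time, the measured TCP pose, the force and the opening at its end, in the units of the state.
- monitor.read_state(): the state, without advancing time (a new reading comes with each control period).
- capture(name): name is "scene" or "top" or "wrist"; returns a dict with "pixels" (480x640x3 uint8, red, green, blue), "fx", "fy", "cx", "cy" (pixels), "extrinsics" (4x4, takes a point from camera to world coordinates); the wrist camera has in their place "T_tool_cam" (4x4, takes a point from camera to tool coordinates, whose origin is the TCP and whose axes are the flange's). Camera axes: x right, y down, z forward; pixel columns grow to the right and rows downward; lengths in m; the calibration is good to about 2 mm. A picture is of the moment at which its call begins: read the wrist's pose just before it. There is no depth.
- ticket.close_job(): hands the job in, once; it reports no verdict.
The state is a dict: "clock": time; "joint_positions": joint angles; "qvel": joint speeds; "joint_efforts": joint torques, N m; "tcp_pos": TCP position; "tool_rot": TCP orientation; "force": force on the tool from outside, world axes, zero at the start; "torque": the same for the moment, N m; "opening": finger opening in m.
Only numpy, scipy, OpenCV 4.12 (cv2) and the standard library are available. Lean on these libraries where they do the work, as an engineer would, in place of code of your own. Each camera call takes 0.05 s, during which the arm holds its last target.

## Working session

There is one attempt and no reset: what is moved stays moved. The work goes in short steps, Python scripts to look and compute and a tool call to move; the robot and the scene stay as the last step left them, time stands still between calls to the robot, and variables do not carry over. Pictures are saved under pics/ and viewed, and the job is handed in when it is done.

Besides the shell and the picture viewer there is one more tool, called after "Request:" as a command line: name --argument value ..., lists and objects as JSON in quotes. drive_tool: Moves the arm, as the interface text tells. Its arguments: {"type":"object","properties":{"moves":{"type":"array"},"squeeze":{"type":"number"}},"required":["moves"]}

```bash
mkdir -p pics; ls; python3 - <<'E'
from bench import monitor, capture, ticket, r
import cv2,numpy as np
s=monitor.read_state()
for k,v in s.items(): print(k,np.round(v,4).tolist())
print(r.grip_depth)
for n in ["scene","top","wrist"]:
    c=capture(n); cv2.imwrite(f"pics/{n}0.png",c["pixels"][:,:,::-1])
    np.savez(f"pics/{n}0.npz",**c)
    print(n,{k:np.round(v,4).tolist() for k,v in c.items() if k!="pixels"})
E
```

```text
pics
clock 0.0
joint_positions [-1.2537, 0.7071, -0.0277, 1.485, 0.022, 0.9509, -0.0755]
qvel [-0.0005, 0.0024, -0.0028, 0.0001, 0.0005, -0.002, -0.001]
joint_efforts [0.0002, -88.3201, 1.2347, -23.6165, 0.0169, 0.0066, -0.0]
tcp_pos [0.2018, 0.5381, 0.2308]
tool_rot [[-0.9363, 0.3512, -0.0004], [0.3512, 0.9363, -0.001], [-0.0, -0.0011, -1.0]]
force [0.3265, -0.6831, -0.7618]
torque [0.0008, -0.0553, 0.0037]
opening 0.0851
-0.0187
scene {'fx': 491.6909, 'fy': 491.6909, 'cx': 319.5864, 'cy': 240.7932, 'extrinsics': [[-0.4673, 0.7348, -0.4916, 1.1238], [0.884, 0.3946, -0.2505, 0.289], [0.0099, -0.5516, -0.834, 0.9876], [0.0, 0.0, 0.0, 1.0]]}
top {'fx': 581.0893, 'fy': 581.0893, 'cx': 318.1491, 'cy': 234.9731, 'extrinsics': [[0.0215, -0.9858, 0.1667, 0.3732], [-0.9997, -0.0197, 0.0126, -0.0148], [-0.0091, -0.1669, -0.9859, 1.3041], [0.0, 0.0, 0.0, 1.0]]}
wrist {'fx': 426.7308, 'fy': 426.7308, 'cx': 318.3123, 'cy': 235.2947, 'T_tool_cam': [[-0.0015, -0.9573, -0.2892, 0.0728], [1.0, -0.0015, -0.0001, -0.0008], [-0.0004, -0.2892, 0.9573, -0.1426], [0.0, 0.0, 0.0, 1.0]]}
```

View pics/scene0.png

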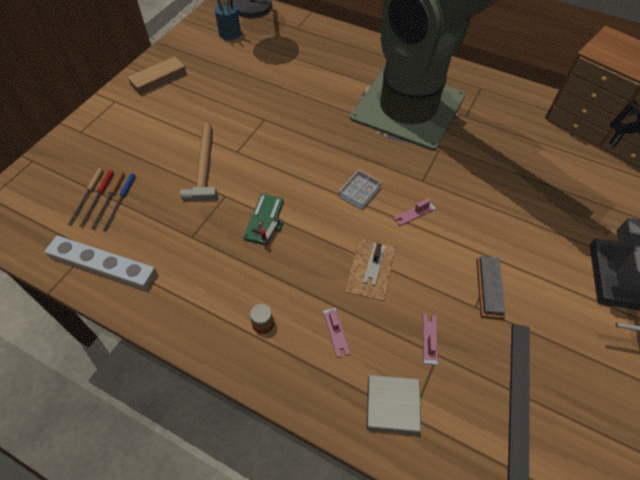

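View pics/top0.png

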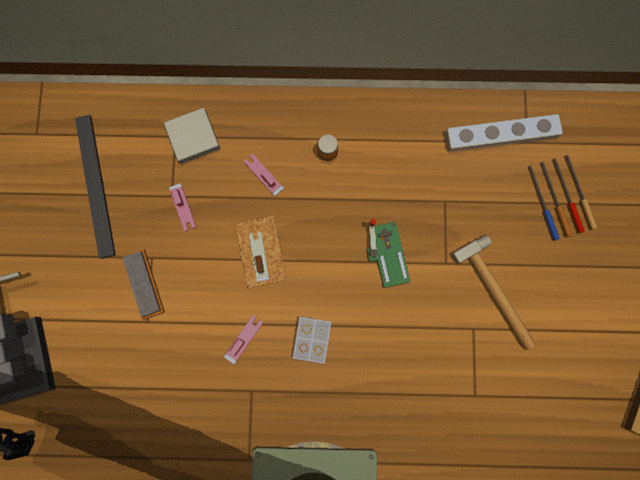

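View pics/wrist0.png

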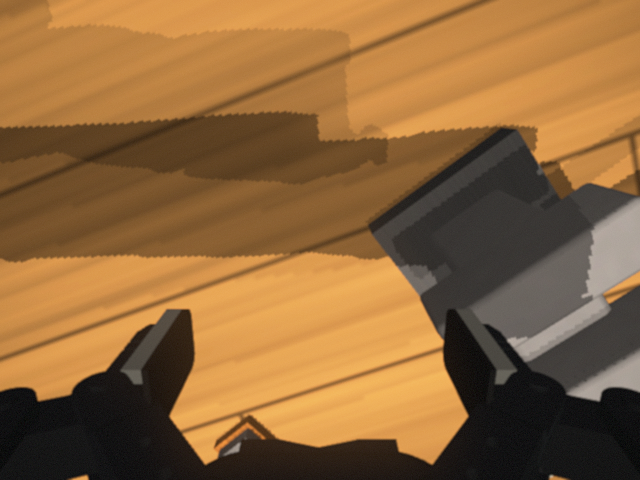

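The top view shows the real blade (grey plate, brown back) at about (259,255) on the cork pad. The green fixture is at about (388,253), with the red peg at (373,222). The pink blades are decoys. I'll zoom in next.

```bash
cat > h.py <<'E'
import numpy as np,cv2
from bench import monitor, capture, ticket, r
def ray(c,u,v,z,T=None):
    T=c["extrinsics"] if T is None else T
    d=T[:3,:3]@np.array([(u-c["cx"])/c["fx"],(v-c["cy"])/c["fy"],1.]); o=T[:3,3]
    return o+d*(z-o[2])/d[2]
def wT(c,s):
    M=np.eye(4); M[:3,:3]=s["tool_rot"]; M[:3,3]=s["tcp_pos"]; return M@np.array(c["T_tool_cam"])
def proj(c,P,T):
    p=np.linalg.inv(T)@np.append(P,1); return c["fx"]*p[0]/p[2]+c["cx"],c["fy"]*p[1]/p[2]+c["cy"]
E
python3 - <<'E'
from h import *
c=dict(np.load("pics/top0.npz")); im=c["pixels"][:,:,::-1]
a=im[205:295,225:295]; b=im[205:295,355:425]
cv2.imwrite("pics/topz.png",cv2.resize(np.hstack([a,b]),None,fx=5.7,fy=5.7,interpolation=cv2.INTER_CUBIC))
for n,u,v,z in [("cork",260,252,0.002),("back",260,265,.035),("notchend",255,235,.01),("fix",395,285,.014),("stop",384,237,.02),("peg",373,221,.06)]:
    print(n,ray(c,u,v,z).round(3))
E
```

```text
cork [0.552 0.133 0.002]
back [0.518 0.128 0.035]
notchend [0.589 0.144 0.01 ]
fix [ 0.482 -0.171  0.014]
stop [ 0.589 -0.146  0.02 ]
peg [ 0.617 -0.118  0.06 ]
```

View pics/topz.png

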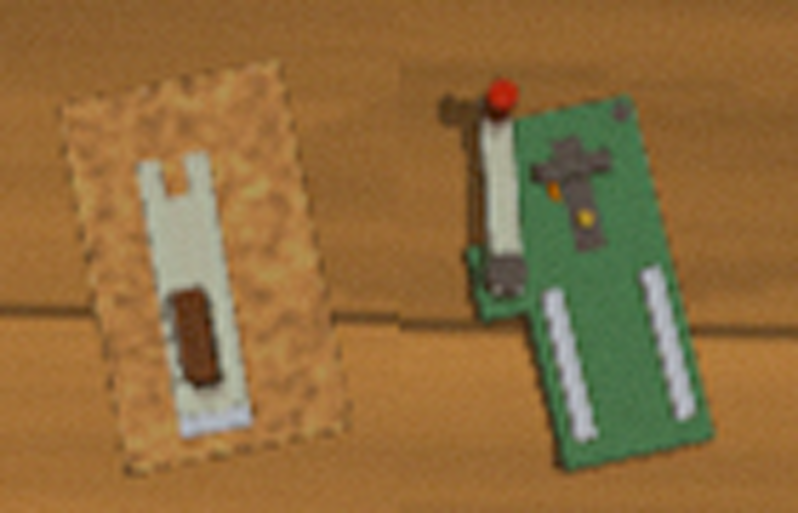

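Request:
drive_tool --moves '[{"xyz": [-3.5, -2.4, 0.25], "rot": [0, 0, 0], "fingers": 0}, {"xyz": [-3.5, -2.4, 0.25], "rot": [0, 0, 0], "fingers": 0}, {"xyz": [-3.5, -2.4, 0.25], "rot": [0, 0, 0], "fingers": 0}, {"xyz": [-3.5, -2.4, 0.25], "rot": [0, 0, 0], "fingers": 0}, {"xyz": [-3.5, -2.4, 0.25], "rot": [0, 0, 0], "fingers": 0}, {"xyz": [-3.5, -2.4, 0.25], "rot": [0, 0, 0], "fingers": 0}, {"xyz": [-3.5, -2.4, 0.25], "rot": [0, 0, 0], "fingers": 0}, {"xyz": [-3.5, -2.4, 0.25], "rot": [0, 0, 0], "fingers": 0}, {"xyz": [-3.5, -2.4, 0.25], "rot": [0, 0, 0], "fingers": 0}, {"xyz": [-3.5, -2.4, 0.25], "rot": [0, 0, 0], "fingers": 0}, {"xyz": [-3.5, -2.4, 0.25], "rot": [0, 0, 0], "fingers": 0}, {"xyz": [-3.5, -2.4, 0.25], "rot": [0, 0, 0], "fingers": 0}]'

```text
clock: 1.35
tcp_pos: [0.4948, 0.1195, 0.2011]
tool_rot: [[-0.936, 0.351, -0.0], [0.351, 0.936, -0.0], [0.0, -0.0, -1.0]]
force: [-0.2, 0.4, -0.2]
opening: 0.0851
```

Request:
drive_tool --moves '[{"xyz": [0, 0, 0], "rot": [0, 0, 0.14], "fingers": 0}, {"xyz": [0, 0, 0], "rot": [0, 0, 0.14], "fingers": 0}, {"xyz": [0, 0, 0], "rot": [0, 0, 0.14], "fingers": 0}, {"xyz": [0, 0, 0], "rot": [0, 0, 0.14], "fingers": 0}, {"xyz": [0, 0, 0], "rot": [0, 0, 0.14], "fingers": 0}, {"xyz": [0, 0, 0], "rot": [0, 0, 0.14], "fingers": 0}, {"xyz": [0, 0, 0], "rot": [0, 0, 0.14], "fingers": 0}, {"xyz": [0, 0, 0], "rot": [0, 0, 0.14], "fingers": 0}, {"xyz": [0, 0, 0], "rot": [0, 0, 0.14], "fingers": 0}, {"xyz": [0, 0, 0], "rot": [0, 0, 0.14], "fingers": 0}, {"xyz": [0, 0, 0], "rot": [0, 0, 0.14], "fingers": 0}, {"xyz": [0, 0, 0], "rot": [0, 0, 0.14], "fingers": 0}]'

```text
clock: 2.55
tcp_pos: [0.4939, 0.1213, 0.2012]
tool_rot: [[0.456, 0.89, -0.0], [0.89, -0.456, -0.0], [-0.0, -0.0, -1.0]]
force: [0.3, -0.2, -0.3]
opening: 0.0854
```

Request:
drive_tool --moves '[{"xyz": [0, 0, 0], "rot": [0, 0, 0.14], "fingers": 0}, {"xyz": [0, 0, 0], "rot": [0, 0, 0.14], "fingers": 0}, {"xyz": [0, 0, 0], "rot": [0, 0, 0.14], "fingers": 0}, {"xyz": [0, 0, 0], "rot": [0, 0, 0.14], "fingers": 0}, {"xyz": [0, 0, 0], "rot": [0, 0, 0.14], "fingers": 0}, {"xyz": [0, 0, 0], "rot": [0, 0, 0.14], "fingers": 0}, {"xyz": [0, 0, 0], "rot": [0, 0, 0.05], "fingers": 0}, {"xyz": [0, 0, 0], "rot": [0, 0, 0], "fingers": 0}]'

```text
clock: 3.35
tcp_pos: [0.4939, 0.1213, 0.2011]
tool_rot: [[0.978, 0.211, -0.0], [0.211, -0.978, -0.0], [-0.001, 0.0, -1.0]]
force: [-0.5, -1.2, 0.3]
opening: 0.0856
```

```bash
cat >> h.py <<'E'
def snap(name):
    s=monitor.read_state(); c=capture("wrist"); T=wT(c,s); c["T"]=T
    cv2.imwrite(f"pics/{name}.png",c["pixels"][:,:,::-1]); np.savez(f"pics/{name}.npz",**c,tcp=s["tcp_pos"],R=s["tool_rot"]); return s,c
def load(n): return dict(np.load(f"pics/{n}.npz"))
E
python3 -c "
from h import *
snap('w1')"
```

```text
(no output)
```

View pics/w1.png

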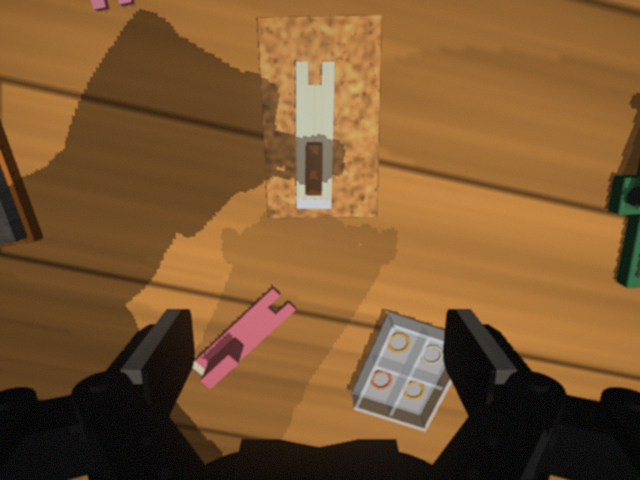

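The wrist view shows the plate from about (296,62) to (331,209), the back at about (314,168) and the notch bottom at about (315,84). I'll measure these.

```bash
python3 - <<'E'
from h import *
c=load("w1"); im=c["pixels"]; hsv=cv2.cvtColor(im,cv2.COLOR_RGB2HSV)
x0,y0=270,40
roi=hsv[y0:220,x0:370]; 
m=((roi[...,1]<70)&(roi[...,2]>100)).astype(np.uint8)
# add back: dark reddish within
bk=((roi[...,2]<90)&(roi[...,1]>110)).astype(np.uint8); bk[:95]=0
for n,mm in (("plate",m),("back",bk)):
    k,l,st,ce=cv2.connectedComponentsWithStats(mm); i=1+np.argmax(st[1:,4]); print(n,st[i]+[x0,y0,0,0,0],ce[i]+[x0,y0])
cv2.imwrite("pics/z1.png",cv2.resize(im[40:220,270:370,::-1],None,fx=3.3,fy=3.3,interpolation=cv2.INTER_CUBIC))
g=lambda u,v,z: ray(c,u,v,z,c["T"])
for zt in (.009,.011):
  A=[g(u,v,zt) for u,v in [(296,62),(334,62),(331,209),(297,209)]]
  print(zt,np.linalg.norm((A[0]+A[1]-A[2]-A[3])/2),np.linalg.norm(A[0]-A[1]),np.linalg.norm(A[2]-A[3]))
E
```

```text
plate [ 296   61   38  148 4154] [314.16995667 131.02383245]
back [306 143  16  49 511] [313.19765166 169.14481409]
0.009 0.11001060635140755 0.027728085866794788 0.027344500980305674
0.011 0.10935313119434321 0.027562369776183173 0.027181077373499583
```

View pics/z1.png

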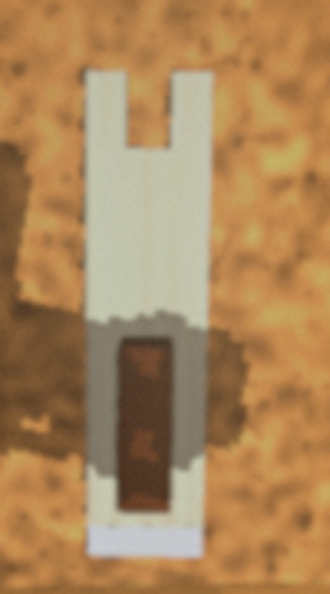

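```bash
python3 - <<'E'
from h import *
c=load("w1"); g=lambda u,v,z: ray(c,u,v,z,c["T"])
zt=.0095
f=(g(296,61.5,zt)+g(334,61.5,zt))/2; b=(g(297,208.5,zt)+g(331.3,208.5,zt))/2
n=g(315,84.5,zt); ax=(f-b)[:2]/np.linalg.norm((f-b)[:2]); yaw=np.degrees(np.arctan2(ax[1],ax[0]))
print("front",f,"rear",b,"yaw",yaw,"notch",n, "n-f",np.linalg.norm((f-n)))
grip=f[:2]-ax*75; grip=f[:2]-ax*.075; print("grip",grip, "backtop rear mid",g(313.6,194.5,.0395), "dist to front",(f-g(313.6,194.5,.0395))[:2]@ax)
R=c["R"]; print("tool yaw",np.degrees(np.arctan2(R[1,0],R[0,0])))
d=np.append(grip,0)-c["tcp"]; print((R.T@d)*100, c["tcp"])
E
```

```text
front [0.59651164 0.14476732 0.0095    ] rear [0.48897841 0.12270879 0.0095    ] yaw 11.592396820919861 notch [0.58104202 0.14149373 0.0095    ] n-f 0.015812193859725106
grip [0.5230415  0.12969623] backtop rear mid [0.50601145 0.12642703 0.0395    ] dist to front 0.09233960650110172
tool yaw 12.160948820625139
[ 3.03807968 -0.20938942 20.1046667 ] [0.49388307 0.12133806 0.20106483]
```

Request:
drive_tool --moves '[{"xyz": [3.0, -0.2, 2.0], "rot": [0, 0, 0.01], "fingers": 0}, {"xyz": [0, 0, 4.0], "rot": [0, 0, 0], "fingers": 0}, {"xyz": [0, 0, 4.0], "rot": [0, 0, 0], "fingers": 0}, {"xyz": [0, 0, 4.0], "rot": [0, 0, 0], "fingers": 0}, {"xyz": [0, 0, 3.0], "rot": [0, 0, 0], "fingers": 0}, {"xyz": [0, 0, 1.7], "rot": [0, 0, 0], "fingers": 0}, {"xyz": [0, 0, 0], "rot": [0, 0, 0], "fingers": 0}, {"xyz": [0, 0, 0], "rot": [0, 0, 0], "fingers": 0}]'

```text
clock: 4.2
tcp_pos: [0.5231, 0.1294, 0.0149]
tool_rot: [[0.979, 0.202, 0.0], [0.202, -0.979, 0.0], [0.0, -0.0, -1.0]]
force: [0.5, -0.4, 0.6]
opening: 0.0852
```

Request:
drive_tool --moves '[{"xyz": [0, 0, 0.15], "rot": [0, 0, 0], "fingers": 180}, {"xyz": [0, 0, 0], "rot": [0, 0, 0], "fingers": 255}, {"xyz": [0, 0, 0], "rot": [0, 0, 0], "fingers": 255}, {"xyz": [0, 0, 0], "rot": [0, 0, 0], "fingers": 255}, {"xyz": [0, 0, 0], "rot": [0, 0, 0], "fingers": 255}, {"xyz": [0, 0, 0], "rot": [0, 0, 0], "fingers": 255}, {"xyz": [0, 0, 0], "rot": [0, 0, 0], "fingers": 255}, {"xyz": [0, 0, 0], "rot": [0, 0, 0], "fingers": 255}]' --squeeze 60

```text
clock: 5.0
tcp_pos: [0.523, 0.1296, 0.0131]
tool_rot: [[0.979, 0.202, 0.0], [0.202, -0.979, 0.0], [0.0, -0.0, -1.0]]
force: [-1.1, 0.3, 5.2]
opening: 0.011
```

Request:
drive_tool --moves '[{"xyz": [0, 0, 0], "rot": [0, 0, 0], "fingers": 255}, {"xyz": [0, 0, -1.0], "rot": [0, 0, 0], "fingers": 255}, {"xyz": [0, 0, -3.0], "rot": [0, 0, 0], "fingers": 255}, {"xyz": [0, 0, -4.0], "rot": [0, 0, 0], "fingers": 255}, {"xyz": [0, 0, -4.0], "rot": [0, 0, 0], "fingers": 255}, {"xyz": [0, 0, 0], "rot": [0, 0, 0], "fingers": 255}, {"xyz": [0, 0, 0], "rot": [0, 0, 0], "fingers": 255}]'

```text
clock: 5.7
tcp_pos: [0.5229, 0.1298, 0.1335]
tool_rot: [[0.979, 0.202, 0.001], [0.202, -0.979, 0.0], [0.001, -0.0, -1.0]]
force: [0.2, 0.1, -2.7]
opening: 0.0113
```

```bash
python3 -c "
from h import *
s,c=snap('w2'); print(s['tcp_pos'],s['opening'],s['force'])"
```

```text
[0.52288849 0.12979146 0.13348125] 0.011316165153971484 [ 0.22327124  0.05600545 -2.65914922]
```

View pics/w2.png

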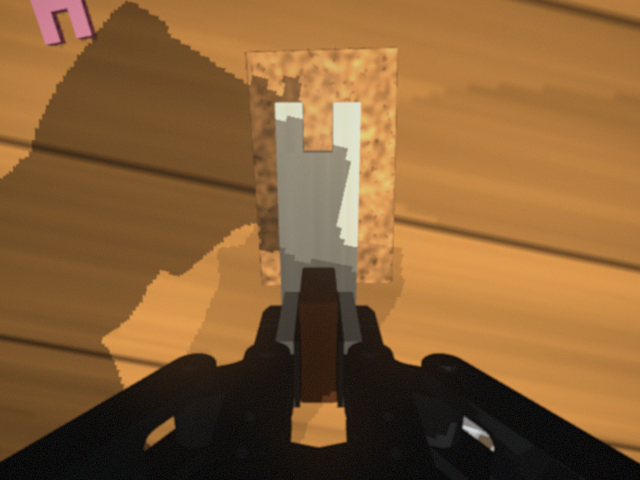

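The blade is held square, with the notch bottom at about (318,151) in the wrist view. Next I'll measure the notch in the tool frame and get a rough fixture pose from the top view.

```bash
python3 - <<'E'
from h import *
c=load("w2")
Tt=np.array(c["T_tool_cam"])
def toolpt(u,v,z):
    d=Tt[:3,:3]@np.array([(u-c["cx"])/c["fx"],(v-c["cy"])/c["fy"],1.]); o=Tt[:3,3]; return o+d*(z-o[2])/d[2]
z=.0036
for p in [(302.5,151),(333,151),(275,102),(360,102)]: print(p,toolpt(*p,z).round(4))
c=dict(np.load("pics/top0.npz")); q=lambda x,y:(355+(x-399)/5.7,205+y/5.7)
P={}
for n,x,y,z in [("pin",586,214,.021),("railL_f",552,292,.019),("railL_r",584,438,.019),("railR_f",652,268,.019),("railR_r",686,416,.019),("bedRL",568,468,.014),("bedRR",712,436,.014),("bedFR",626,98,.014),("peg",503,97,.064),("pivot",505,272,.03)]:
    P[n]=ray(c,*q(x,y),z)[:2]; print(n,P[n].round(4))
L=P["railL_f"]-P["railL_r"];Rr=P["railR_f"]-P["railR_r"]
for v in (L,Rr,P["bedFR"]-P["bedRR"]): print(np.degrees(np.arctan2(v[1],v[0])),np.linalg.norm(v))
m=(P["railL_f"]+P["railR_f"])/2; print("mid",m,P["pin"]-m)
E
```

```text
(302.5, 151) [ 0.0596 -0.0043  0.0036]
(333, 151) [0.0596 0.006  0.0036]
(275, 102) [ 0.0754 -0.0131  0.0036]
(360, 102) [0.0753 0.0147 0.0036]
pin [ 0.5761 -0.1542]
railL_f [ 0.5453 -0.1412]
railL_r [ 0.4885 -0.1538]
railR_f [ 0.5556 -0.1803]
railR_r [ 0.4978 -0.1933]
bedRL [ 0.4771 -0.1482]
bedRR [ 0.4907 -0.2041]
bedFR [ 0.624  -0.1708]
peg [ 0.6138 -0.1179]
pivot [ 0.5513 -0.1219]
12.480265755222044 0.05820259761475853
12.760150544282073 0.0591802227517507
14.049924596404896 0.1374012408079239
mid [ 0.55043718 -0.16075854] [0.02566866 0.00651189]
```

Request:
drive_tool --moves '[{"xyz": [-1.0, 3.0, 0], "rot": [0, 0, 0], "fingers": 255}, {"xyz": [-1.0, 3.0, 0], "rot": [0, 0, 0], "fingers": 255}, {"xyz": [-1.0, 3.0, 0], "rot": [0, 0, 0], "fingers": 255}, {"xyz": [-1.0, 3.0, 0], "rot": [0, 0, 0], "fingers": 255}, {"xyz": [-1.0, 3.0, 0], "rot": [0, 0, 0], "fingers": 255}, {"xyz": [-1.0, 3.0, 0], "rot": [0, 0, 0], "fingers": 255}, {"xyz": [-1.0, 3.0, 0], "rot": [0, 0, 0], "fingers": 255}, {"xyz": [-1.0, 3.0, 0], "rot": [0, 0, 0], "fingers": 255}, {"xyz": [-1.0, 3.0, 0.5], "rot": [0, 0, 0], "fingers": 255}, {"xyz": [-1.5, 2.0, 1.0], "rot": [0, 0, -0.02], "fingers": 255}, {"xyz": [0, 0, 0], "rot": [0, 0, 0], "fingers": 255}, {"xyz": [0, 0, 0], "rot": [0, 0, 0], "fingers": 255}]'

```text
clock: 6.95
tcp_pos: [0.4779, -0.1757, 0.117]
tool_rot: [[0.976, 0.22, -0.002], [0.22, -0.976, 0.001], [-0.002, -0.001, -1.0]]
force: [0.3, 0.8, -2.2]
opening: 0.0107
```

```bash
python3 -c "
from h import *
s,c=snap('w3'); print(s['tcp_pos'],s['opening'],s['force'],s['joint_positions'])
cv2.imwrite('pics/w3z.png',cv2.resize(c['pixels'][0:200,200:440,::-1],None,fx=3.3,fy=3,interpolation=cv2.INTER_CUBIC))"
```

```text
[ 0.47791581 -0.17565587  0.1170071 ] 0.010717461219591292 [ 0.26659003  0.78514038 -2.22028144] [ 0.05433389  0.83942008  0.44610188  1.85934391 -0.61903767  0.58668354
 -0.44957302]
```

View pics/w3.png

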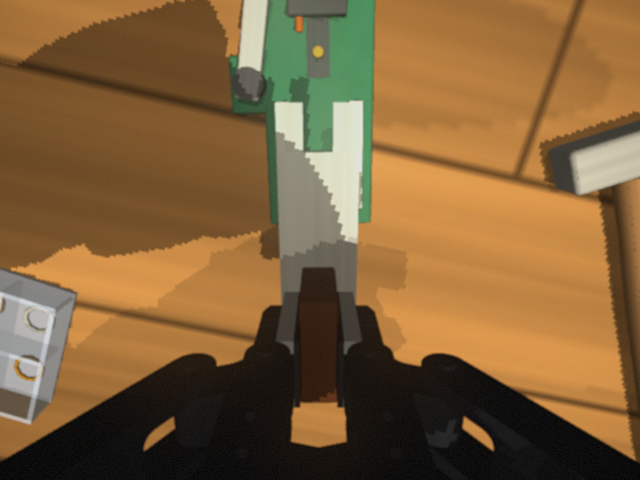

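The wrist view shows the pin at (318,51), the stop block at about (287–347, <16), the orange plunger at (299,24), and the bed's right edge from (376,0) to (370,222). The clamp lies to the left, so the channel is clear.

```bash
python3 - <<'E'
from h import *
c=load("w3"); im=c["pixels"]; hsv=cv2.cvtColor(im,cv2.COLOR_RGB2HSV); g=lambda u,v,z: ray(c,u,v,z,c["T"])
roi=hsv[35:70,300:340]; m=((roi[...,0]>15)&(roi[...,0]<32)&(roi[...,1]>120)&(roi[...,2]>110)).astype(np.uint8)
k,l,st,ce=cv2.connectedComponentsWithStats(m); i=1+np.argmax(st[1:,4]); print(st[i],ce[i]+[300,35]); pu,pv=ce[i]+[300,35]
pin=g(pu,pv,.021); print("pin",pin)
gm=((hsv[...,0]>55)&(hsv[...,0]<90)&(hsv[...,1]>80))
pr=[];pl=[]
for v in list(range(5,90,5))+list(range(125,215,5)):
    u=np.where(gm[v,355:400])[0]
    if len(u): pr.append(g(355+u.max()+.5,v,.014)[:2])
for v in range(125,215,5):
    u=np.where(gm[v,255:300])[0]
    if len(u): pl.append(g(255+u.min()-.5,v,.014)[:2])
ls=[]
for p in (pr,pl):
    p=np.array(p,np.float32); vx,vy,x,y=cv2.fitLine(p,cv2.DIST_HUBER,0,.01,.01).ravel()
    if vx<0: vx,vy=-vx,-vy
    n=np.array([-vy,vx]); print("yaw",np.degrees(np.arctan2(vy,vx)),"res",np.abs((p-[x,y])@n).max(),"pin off",(pin[:2]-[x,y])@n)
# slot edges
for v in (60,70,75): print(v,im[v,300:338,1].tolist())
Rt=c["R"]; print("toolyaw",np.degrees(np.arctan2(Rt[1,0],Rt[0,0])))
print("pin in tool", Rt.T@(pin-c["tcp"]))
E
```

```text
[ 12  11  12  12 111] [317.61261261  51.40540541]
pin [ 0.57663755 -0.15404388  0.021     ]
yaw 13.383358 res 0.00053294597 pin off 0.029212644785923187
yaw 13.889732 res 0.00043106964 pin off -0.029291759470229432
60 [146, 146, 145, 144, 144, 143, 135, 118, 108, 108, 108, 109, 109, 105, 109, 101, 99, 98, 102, 108, 109, 108, 108, 108, 110, 107, 111, 108, 115, 123, 138, 144, 144, 146, 145, 147, 146, 147]
70 [145, 144, 144, 144, 144, 139, 126, 116, 107, 106, 108, 109, 107, 109, 109, 110, 112, 110, 111, 112, 111, 111, 109, 111, 112, 112, 111, 111, 114, 128, 141, 145, 148, 146, 146, 147, 147, 147]
75 [140, 141, 142, 143, 142, 135, 128, 119, 111, 108, 108, 111, 110, 109, 110, 112, 109, 112, 113, 115, 111, 111, 111, 110, 110, 112, 110, 110, 114, 124, 138, 144, 146, 148, 148, 147, 147, 147]
toolyaw 12.695111744283697
pin in tool [0.101203   0.00072219 0.0958533 ]
```

View pics/w3z.png

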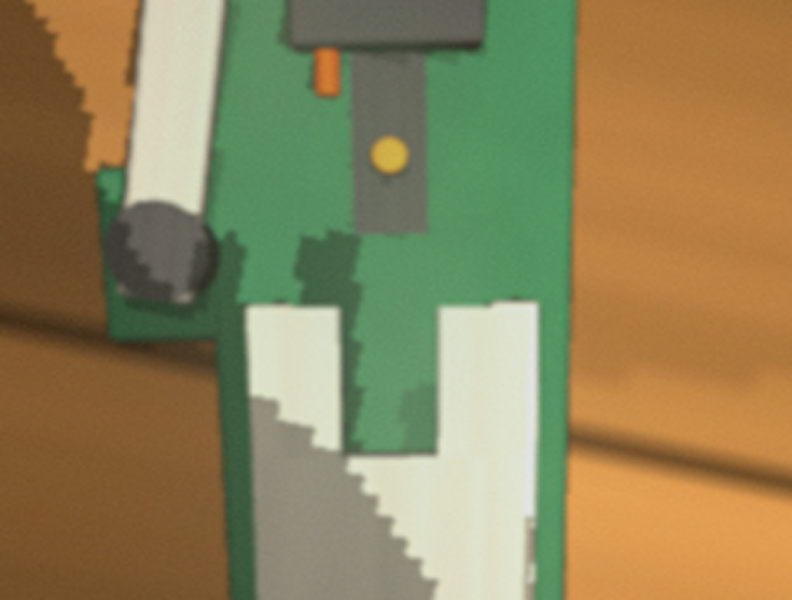

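```bash
python3 - <<'E'
from h import *
for n in ("w1","w2","w3"): print(load(n)["T_tool_cam"].round(4)[:3,3])
c=load("w3"); im=c["pixels"].astype(int); Tt=c["T_tool_cam"]
def toolpt(u,v,z):
    d=Tt[:3,:3]@np.array([(u-c["cx"])/c["fx"],(v-c["cy"])/c["fy"],1.]); o=Tt[:3,3]; return o+d*(z-o[2])/d[2]
hsv=cv2.cvtColor(c["pixels"],cv2.COLOR_RGB2HSV); m=hsv[...,1]<70
L=[];R_=[]
for v in range(106,236,4):
    u=np.where(m[v,262:375])[0]+262
    if v<215 : L.append(toolpt(u.min()-.5,v,.0036)[:2]); 
    R_.append(toolpt(u.max()+.5,v,.0036)[:2])
for p in (L,R_):
    p=np.array(p,np.float32); vx,vy,x,y=cv2.fitLine(p,cv2.DIST_HUBER,0,.01,.01).ravel(); s=vy/vx
    print("deg",np.degrees(np.arctan(s)),"y at .06:",y+s*(.06-x), np.abs((p-[x,y])@[-vy,vx]).max())
E
```

```text
[ 0.0739  0.0011 -0.1426]
[ 0.0739  0.0011 -0.1426]
[ 0.0739  0.0011 -0.1426]
deg -0.35644192 y at .06: -0.013714209 0.00025585946
deg -0.0580753 y at .06: 0.01613263 0.0012220631
```

Request:
drive_tool --moves '[{"xyz": [1.6, 0.05, 0], "rot": [0, 0, -0.012], "fingers": 255}, {"xyz": [1.6, 0.06, 1.0], "rot": [0, 0, 0], "fingers": 255}, {"xyz": [0, 0, 2.5], "rot": [0, 0, 0], "fingers": 255}, {"xyz": [0, 0, 2.5], "rot": [0, 0, 0], "fingers": 255}, {"xyz": [0, 0, 1.6], "rot": [0, 0, 0], "fingers": 255}, {"xyz": [0, 0, 0], "rot": [0, 0, 0], "fingers": 255}, {"xyz": [0, 0, 0], "rot": [0, 0, 0], "fingers": 255}]'

```text
clock: 7.7
tcp_pos: [0.5101, -0.169, 0.0422]
tool_rot: [[0.972, 0.233, -0.0], [0.233, -0.972, 0.0], [-0.0, -0.0, -1.0]]
force: [0.4, -0.4, -1.0]
opening: 0.0109
```

```bash
python3 -c "
from h import *
s,c=snap('w4'); print(s['tcp_pos'],s['opening'],s['force'])
cv2.imwrite('pics/w4z.png',cv2.resize(c['pixels'][0:240,200:440,::-1],None,fx=2.5,fy=2.5,interpolation=cv2.INTER_CUBIC))"
```

```text
[ 0.5101186  -0.16898916  0.04219982] 0.010870669186640276 [ 0.3860218  -0.39300255 -0.96388152]
```

View pics/w4z.png

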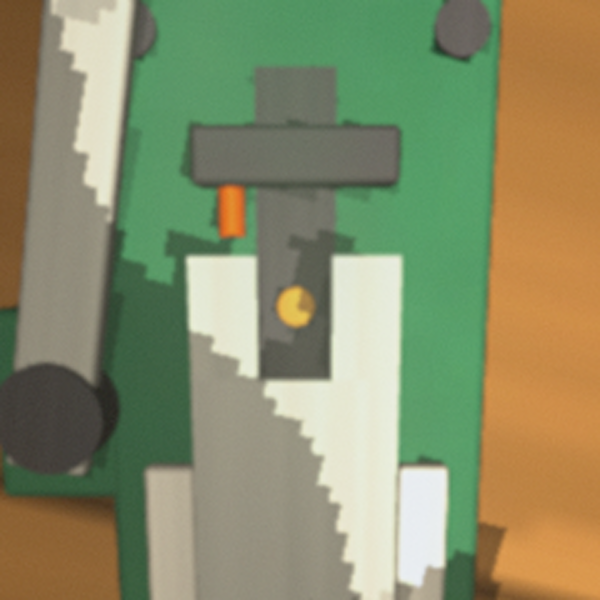

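Zoomed view: the pin at (295,307) is centred in the notch (259–330, bottom 379), and the rails sit evenly on both sides of the blade. I'll compute the gap.

```bash
python3 - <<'E'
from h import *
c=load("w4"); Tt=c["T_tool_cam"]
def toolpt(u,v,z):
    d=Tt[:3,:3]@np.array([(u-c["cx"])/c["fx"],(v-c["cy"])/c["fy"],1.]); o=Tt[:3,3]; return o+d*(z-o[2])/d[2]
z=lambda u,v:(200+u/2.5,v/2.5)
pin=toolpt(*z(295,307),c["tcp"][2]-.021); n=toolpt(*z(294.5,379),.0036); e=toolpt(*z(294.5,256),.0036)
pl=toolpt(*z(232,237),c["tcp"][2]-.018);bl=toolpt(*z(295,185),c["tcp"][2]-.022)
print(pin,n,e,"gap",pin-n,"plunger tip-end",pl-e,"block-pin",bl-pin)
E
```

```text
[0.06812483 0.00094002 0.02119982] [0.05932675 0.0008737  0.0036    ] [0.07520081 0.00090241 0.0036    ] gap [8.79807874e-03 6.63143959e-05 1.75998155e-02] plunger tip-end [ 0.00289543 -0.00930894  0.02059982] block-pin [ 1.69271523e-02  2.92301868e-05 -1.00000000e-03]
```

Request:
drive_tool --moves '[{"xyz": [-0.05, 0, 0.8], "rot": [0, 0, 0], "fingers": 255}, {"xyz": [0, 0, 0.7], "rot": [0, 0, 0], "fingers": 255}, {"xyz": [0, 0, 0.2], "rot": [0, 0, 0], "fingers": 255}, {"xyz": [0, 0, 0], "rot": [0, 0, 0], "fingers": 255}, {"xyz": [0, 0, 0], "rot": [0, 0, 0], "fingers": 255}]'

```text
clock: 8.25
tcp_pos: [0.5094, -0.1697, 0.0249]
tool_rot: [[0.973, 0.233, -0.0], [0.233, -0.973, -0.0], [-0.0, 0.0, -1.0]]
force: [-0.3, -0.2, -1.9]
opening: 0.011
```

Request:
drive_tool --moves '[{"xyz": [0, 0, 0.05], "rot": [0, 0, 0], "fingers": 255}, {"xyz": [0, 0, 0], "rot": [0, 0, 0], "fingers": 255}]'

```text
clock: 8.45
tcp_pos: [0.5095, -0.1697, 0.0244]
tool_rot: [[0.973, 0.233, 0.0], [0.233, -0.973, -0.0], [0.0, 0.0, -1.0]]
force: [-0.1, 0.4, -1.4]
opening: 0.0112
```

Request:
drive_tool --moves '[{"xyz": [0, 0, 0.05], "rot": [0, 0, 0], "fingers": 255}, {"xyz": [0, 0, 0], "rot": [0, 0, 0], "fingers": 255}]'

```text
clock: 8.65
tcp_pos: [0.5094, -0.1696, 0.0238]
tool_rot: [[0.973, 0.233, -0.0], [0.233, -0.973, -0.0], [-0.0, 0.0, -1.0]]
force: [0.6, -0.8, -1.4]
opening: 0.0111
```

Request:
drive_tool --moves '[{"xyz": [0, 0, 0.05], "rot": [0, 0, 0], "fingers": 255}, {"xyz": [0, 0, 0], "rot": [0, 0, 0], "fingers": 255}]'

```text
clock: 8.85
tcp_pos: [0.5094, -0.1696, 0.0233]
tool_rot: [[0.973, 0.233, -0.0], [0.233, -0.973, -0.0], [-0.0, 0.0, -1.0]]
force: [-0.2, 0.9, -1.3]
opening: 0.011
```

Request:
drive_tool --moves '[{"xyz": [0, 0, 0.04], "rot": [0, 0, 0], "fingers": 255}, {"xyz": [0, 0, 0], "rot": [0, 0, 0], "fingers": 255}]'

```text
clock: 9.05
tcp_pos: [0.5094, -0.1697, 0.0231]
tool_rot: [[0.973, 0.233, 0.0], [0.233, -0.973, -0.0], [0.0, 0.0, -1.0]]
force: [-0.9, -0.1, 4.5]
opening: 0.0108
```

Request:
drive_tool --moves '[{"xyz": [0, 0, 0.03], "rot": [0, 0, 0], "fingers": 255}, {"xyz": [0, 0, 0], "rot": [0, 0, 0], "fingers": 255}]'

```text
clock: 9.25
tcp_pos: [0.5094, -0.1697, 0.0231]
tool_rot: [[0.973, 0.233, 0.0], [0.233, -0.973, 0.0], [0.0, 0.0, -1.0]]
force: [-3.1, 0.6, 12.2]
opening: 0.011
```

Request:
drive_tool --moves '[{"xyz": [0, 0, -0.05], "rot": [0, 0, 0], "fingers": 255}, {"xyz": [0, 0, 0], "rot": [0, 0, 0], "fingers": 255}]'

```text
clock: 9.45
tcp_pos: [0.5094, -0.1697, 0.0231]
tool_rot: [[0.973, 0.233, 0.0], [0.233, -0.973, -0.0], [-0.0, 0.0, -1.0]]
force: [-2.4, 0.4, 3.3]
opening: 0.0109
```

Request:
drive_tool --moves '[{"xyz": [0.1, 0, 0], "rot": [0, 0, 0], "fingers": 255}, {"xyz": [0.1, 0, 0], "rot": [0, 0, 0], "fingers": 255}, {"xyz": [0.1, 0, 0], "rot": [0, 0, 0], "fingers": 255}, {"xyz": [0, 0, 0], "rot": [0, 0, 0], "fingers": 255}]'

```text
clock: 9.85
tcp_pos: [0.5125, -0.169, 0.0231]
tool_rot: [[0.973, 0.233, 0.0], [0.233, -0.973, -0.0], [0.0, 0.0, -1.0]]
force: [-0.8, -0.3, 1.9]
opening: 0.0107
```

Request:
drive_tool --moves '[{"xyz": [0.05, 0, 0], "rot": [0, 0, 0], "fingers": 255}, {"xyz": [0.05, 0, 0], "rot": [0, 0, 0], "fingers": 255}, {"xyz": [0.05, 0, 0], "rot": [0, 0, 0], "fingers": 255}, {"xyz": [0, 0, 0], "rot": [0, 0, 0], "fingers": 255}]'

```text
clock: 10.25
tcp_pos: [0.5138, -0.1686, 0.0231]
tool_rot: [[0.973, 0.233, 0.0], [0.233, -0.973, -0.0], [-0.0, 0.0, -1.0]]
force: [-0.8, -0.7, 3.8]
opening: 0.0108
```

Request:
drive_tool --moves '[{"xyz": [0, 0, -0.015], "rot": [0, 0, 0], "fingers": 255}, {"xyz": [0.05, 0, 0], "rot": [0, 0, 0], "fingers": 255}, {"xyz": [0.05, 0, 0], "rot": [0, 0, 0], "fingers": 255}, {"xyz": [0, 0, 0], "rot": [0, 0, 0], "fingers": 255}]'

```text
clock: 10.65
tcp_pos: [0.5148, -0.1683, 0.0232]
tool_rot: [[0.973, 0.233, -0.0], [0.233, -0.973, -0.0], [-0.0, 0.0, -1.0]]
force: [0.5, -0.3, -1.5]
opening: 0.0111
```

Request:
drive_tool --moves '[{"xyz": [0.03, 0, 0], "rot": [0, 0, 0], "fingers": 255}, {"xyz": [0, 0, 0], "rot": [0, 0, 0], "fingers": 255}]'

```text
clock: 10.85
tcp_pos: [0.5151, -0.1683, 0.0233]
tool_rot: [[0.973, 0.233, -0.0], [0.233, -0.973, -0.0], [-0.0, 0.0, -1.0]]
force: [0.6, -0.1, -2.2]
opening: 0.0112
```

Request:
drive_tool --moves '[{"xyz": [0.02, 0, 0], "rot": [0, 0, 0], "fingers": 255}, {"xyz": [0, 0, 0], "rot": [0, 0, 0], "fingers": 255}]'

```text
clock: 11.05
tcp_pos: [0.5152, -0.1682, 0.0233]
tool_rot: [[0.973, 0.233, -0.0], [0.233, -0.973, -0.0], [-0.0, 0.0, -1.0]]
force: [-0.5, 0.1, -1.3]
opening: 0.0109
```

Request:
drive_tool --moves '[{"xyz": [0.03, 0, 0], "rot": [0, 0, 0], "fingers": 255}, {"xyz": [0, 0, 0], "rot": [0, 0, 0], "fingers": 255}]'

```text
clock: 11.25
tcp_pos: [0.5156, -0.1682, 0.0233]
tool_rot: [[0.973, 0.233, 0.0], [0.233, -0.973, -0.0], [0.0, 0.0, -1.0]]
force: [0.4, -0.8, -1.3]
opening: 0.011
```

Request:
drive_tool --moves '[{"xyz": [0.02, 0, 0], "rot": [0, 0, 0], "fingers": 255}, {"xyz": [0, 0, 0], "rot": [0, 0, 0], "fingers": 255}]'

```text
clock: 11.45
tcp_pos: [0.5157, -0.1681, 0.0233]
tool_rot: [[0.973, 0.233, -0.0], [0.233, -0.973, -0.0], [-0.0, 0.0, -1.0]]
force: [0.7, 0.9, -2.0]
opening: 0.0111
```

Request:
drive_tool --moves '[{"xyz": [0.02, 0, 0], "rot": [0, 0, 0], "fingers": 255}, {"xyz": [0, 0, 0], "rot": [0, 0, 0], "fingers": 255}]'

```text
clock: 11.65
tcp_pos: [0.5159, -0.1681, 0.0233]
tool_rot: [[0.973, 0.233, -0.0], [0.233, -0.973, -0.0], [-0.0, 0.0, -1.0]]
force: [-0.6, 0.6, -1.5]
opening: 0.0107
```

Request:
drive_tool --moves '[{"xyz": [0.02, 0, 0], "rot": [0, 0, 0], "fingers": 255}, {"xyz": [0, 0, 0], "rot": [0, 0, 0], "fingers": 255}]'

```text
clock: 11.85
tcp_pos: [0.5161, -0.168, 0.0233]
tool_rot: [[0.973, 0.233, -0.0], [0.233, -0.973, -0.0], [-0.0, 0.0, -1.0]]
force: [0.6, 0.1, -2.1]
opening: 0.011
```

Request:
drive_tool --moves '[{"xyz": [0.02, 0, 0], "rot": [0, 0, 0], "fingers": 255}, {"xyz": [0, 0, 0], "rot": [0, 0, 0], "fingers": 255}]'

```text
clock: 12.05
tcp_pos: [0.5162, -0.168, 0.0233]
tool_rot: [[0.973, 0.233, -0.0], [0.233, -0.973, -0.0], [-0.0, 0.0, -1.0]]
force: [-1.2, -0.3, -0.8]
opening: 0.0109
```

Request:
drive_tool --moves '[{"xyz": [0.02, 0, 0], "rot": [0, 0, 0], "fingers": 255}, {"xyz": [0, 0, 0], "rot": [0, 0, 0], "fingers": 255}]'

```text
clock: 12.25
tcp_pos: [0.5163, -0.168, 0.0232]
tool_rot: [[0.973, 0.233, -0.0], [0.233, -0.973, -0.0], [-0.0, -0.0, -1.0]]
force: [-2.4, -0.5, -0.8]
opening: 0.011
```

```bash
python3 -c "
from h import *
s,c=snap('w5'); print(s['tcp_pos'],s['opening'],s['force'])
cv2.imwrite('pics/w5z.png',cv2.resize(c['pixels'][0:240,200:440,::-1],None,fx=2.5,fy=2.5,interpolation=cv2.INTER_CUBIC))"
```

```text
[ 0.51627375 -0.16796848  0.0232464 ] 0.010996366136676114 [-2.39479024 -0.45146717 -0.81049957]
```

View pics/w5z.png

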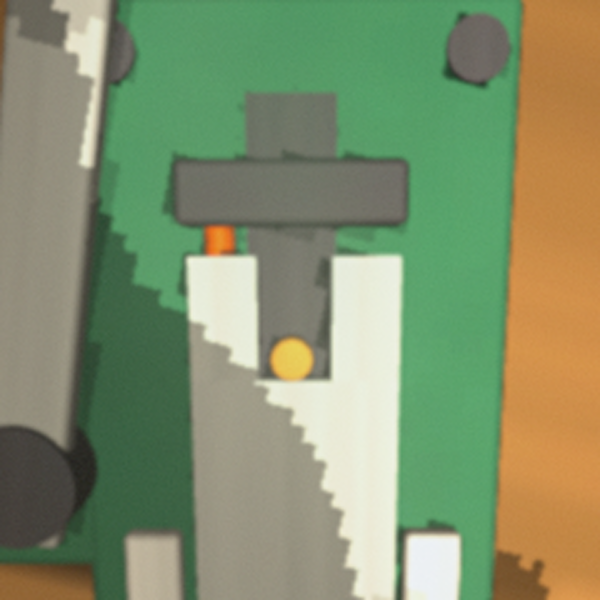

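The view shows the pin (292,359) against the notch bottom (379) and the orange plunger pushed in. The contact force is beginning to rise.

Request:
drive_tool --moves '[{"xyz": [0.03, 0, 0], "rot": [0, 0, 0], "fingers": 255}, {"xyz": [0, 0, 0], "rot": [0, 0, 0], "fingers": 255}]'

```text
clock: 12.5
tcp_pos: [0.5164, -0.168, 0.0232]
tool_rot: [[0.973, 0.232, -0.001], [0.232, -0.973, -0.0], [-0.001, -0.0, -1.0]]
force: [-5.6, -0.2, -0.6]
opening: 0.0108
```

Request:
drive_tool --moves '[{"xyz": [0.02, 0, 0], "rot": [0, 0, 0], "fingers": 255}, {"xyz": [0, 0, 0], "rot": [0, 0, 0], "fingers": 255}]'

```text
clock: 12.7
tcp_pos: [0.5164, -0.168, 0.0232]
tool_rot: [[0.973, 0.232, -0.001], [0.232, -0.973, -0.0], [-0.001, -0.0, -1.0]]
force: [-7.1, -0.9, 0.7]
opening: 0.011
```

Request:
drive_tool --moves '[{"xyz": [0.03, 0, -0.005], "rot": [0, 0, 0], "fingers": 255}, {"xyz": [0, 0, 0], "rot": [0, 0, 0], "fingers": 255}]'

```text
clock: 12.9
tcp_pos: [0.5165, -0.168, 0.0233]
tool_rot: [[0.973, 0.232, -0.001], [0.232, -0.973, -0.0], [-0.001, -0.0, -1.0]]
force: [-7.6, -1.7, 1.8]
opening: 0.011
```

Request:
drive_tool --moves '[{"xyz": [0.02, 0, 0], "rot": [0, 0, 0], "fingers": 255}, {"xyz": [0, 0, 0], "rot": [0, 0, 0], "fingers": 255}]'

```text
clock: 13.1
tcp_pos: [0.5165, -0.1679, 0.0233]
tool_rot: [[0.973, 0.232, -0.002], [0.232, -0.973, -0.0], [-0.002, -0.0, -1.0]]
force: [-9.2, -1.3, 1.6]
opening: 0.0109
```

Request:
drive_tool --moves '[{"xyz": [0.03, 0, -0.01], "rot": [0, 0, 0], "fingers": 255}, {"xyz": [0, 0, 0], "rot": [0, 0, 0], "fingers": 255}]'

```text
clock: 13.3
tcp_pos: [0.5166, -0.1679, 0.0233]
tool_rot: [[0.973, 0.232, -0.002], [0.232, -0.973, 0.0], [-0.002, -0.001, -1.0]]
force: [-10.4, -2.2, 2.0]
opening: 0.0107
```

Request:
drive_tool --moves '[{"xyz": [0.02, 0, -0.005], "rot": [0, 0.002, 0], "fingers": 255}, {"xyz": [0, 0, 0], "rot": [0, 0, 0], "fingers": 255}]'

```text
clock: 13.5
tcp_pos: [0.5166, -0.1679, 0.0233]
tool_rot: [[0.973, 0.232, -0.001], [0.232, -0.973, 0.001], [-0.0, -0.001, -1.0]]
force: [-11.9, -2.7, 0.7]
opening: 0.0109
```

That's about 12.2 N along the axis with almost no bearing down. Now I'll hold.

Request:
drive_tool --moves '[{"xyz": [0, 0, 0], "rot": [0, 0, 0], "fingers": 255}, {"xyz": [0, 0, 0], "rot": [0, 0, 0], "fingers": 255}, {"xyz": [0, 0, 0], "rot": [0, 0, 0], "fingers": 255}, {"xyz": [0, 0, 0], "rot": [0, 0, 0], "fingers": 255}, {"xyz": [0, 0, 0], "rot": [0, 0, 0], "fingers": 255}, {"xyz": [0, 0, 0], "rot": [0, 0, 0], "fingers": 255}]'

```text
clock: 14.1
tcp_pos: [0.5166, -0.1679, 0.0233]
tool_rot: [[0.973, 0.232, -0.001], [0.232, -0.973, 0.0], [-0.0, -0.001, -1.0]]
force: [-11.4, -2.6, 2.1]
opening: 0.0108
```

Request:
drive_tool --moves '[{"xyz": [0, 0, 0], "rot": [0, 0, 0], "fingers": 255}, {"xyz": [0, 0, 0], "rot": [0, 0, 0], "fingers": 255}, {"xyz": [0, 0, 0], "rot": [0, 0, 0], "fingers": 255}, {"xyz": [0, 0, 0], "rot": [0, 0, 0], "fingers": 255}, {"xyz": [0, 0, 0], "rot": [0, 0, 0], "fingers": 255}, {"xyz": [0, 0, 0], "rot": [0, 0, 0], "fingers": 255}, {"xyz": [0, 0, 0], "rot": [0, 0, 0], "fingers": 255}, {"xyz": [0, 0, 0], "rot": [0, 0, 0], "fingers": 255}]'

```text
clock: 14.9
tcp_pos: [0.5166, -0.1679, 0.0233]
tool_rot: [[0.973, 0.232, -0.001], [0.232, -0.973, 0.0], [-0.0, -0.001, -1.0]]
force: [-10.3, -2.9, 2.1]
opening: 0.0108
```

Request:
drive_tool --moves '[{"xyz": [0.015, 0, -0.01], "rot": [0, 0.001, 0], "fingers": 255}, {"xyz": [0, 0, 0], "rot": [0, 0, 0], "fingers": 255}, {"xyz": [0, 0, 0], "rot": [0, 0, 0], "fingers": 255}]'

```text
clock: 15.2
tcp_pos: [0.5167, -0.1679, 0.0233]
tool_rot: [[0.973, 0.232, 0.0], [0.232, -0.973, 0.001], [0.0, -0.001, -1.0]]
force: [-11.0, -2.8, 1.1]
opening: 0.0112
```

Request:
drive_tool --moves '[{"xyz": [0, 0, 0], "rot": [0, 0, 0], "fingers": 255}, {"xyz": [0, 0, 0], "rot": [0, 0, 0], "fingers": 255}, {"xyz": [0, 0, 0], "rot": [0, 0, 0], "fingers": 255}, {"xyz": [0, 0, 0], "rot": [0, 0, 0], "fingers": 255}, {"xyz": [0, 0, 0], "rot": [0, 0, 0], "fingers": 255}, {"xyz": [0, 0, 0], "rot": [0, 0, 0], "fingers": 255}, {"xyz": [0, 0, 0], "rot": [0, 0, 0], "fingers": 255}, {"xyz": [0, 0, 0], "rot": [0, 0, 0], "fingers": 255}]'

```text
clock: 16.0
tcp_pos: [0.5167, -0.1679, 0.0233]
tool_rot: [[0.973, 0.232, 0.0], [0.232, -0.973, 0.001], [0.0, -0.001, -1.0]]
force: [-12.0, -3.2, 0.3]
opening: 0.0107
```

Request:
drive_tool --moves '[{"xyz": [-0.07, 0, 0], "rot": [0, 0, 0], "fingers": 255}, {"xyz": [0, 0, 0], "rot": [0, 0, 0], "fingers": 255}]' --squeeze 20

```text
clock: 16.2
tcp_pos: [0.5165, -0.1679, 0.0234]
tool_rot: [[0.973, 0.232, 0.001], [0.232, -0.973, 0.001], [0.001, -0.0, -1.0]]
force: [-7.7, -3.4, -2.3]
opening: 0.0106
```

Request:
drive_tool --moves '[{"xyz": [0, 0, 0], "rot": [0, 0, 0], "fingers": 210}, {"xyz": [0, 0, 0], "rot": [0, 0, 0], "fingers": 180}, {"xyz": [0, 0, 0], "rot": [0, 0, 0], "fingers": 150}, {"xyz": [0, 0, 0], "rot": [0, 0, 0], "fingers": 150}, {"xyz": [0, 0, 0], "rot": [0, 0, 0], "fingers": 150}]'

```text
clock: 16.7
tcp_pos: [0.5175, -0.1677, 0.0236]
tool_rot: [[0.973, 0.233, 0.003], [0.233, -0.973, 0.001], [0.003, 0.0, -1.0]]
force: [-0.1, 0.2, -0.7]
opening: 0.0354
```

Released. I'll lift clear and look.

Request:
drive_tool --moves '[{"xyz": [0, 0, -1.5], "rot": [0, 0, 0], "fingers": 150}, {"xyz": [0, 0, -3.0], "rot": [0, 0, 0], "fingers": 150}, {"xyz": [0, 0, -4.0], "rot": [0, 0, 0], "fingers": 150}, {"xyz": [0, 0, -4.0], "rot": [0, 0, 0], "fingers": 150}, {"xyz": [0, 0, 0], "rot": [0, 0, 0], "fingers": 150}, {"xyz": [0, 0, 0], "rot": [0, 0, 0], "fingers": 150}]'

```text
clock: 17.3
tcp_pos: [0.5174, -0.1677, 0.1491]
tool_rot: [[0.972, 0.233, 0.004], [0.233, -0.972, 0.001], [0.004, 0.0, -1.0]]
force: [-0.0, -0.3, -0.0]
opening: 0.0352
```

```bash
python3 -c "
from h import *
s,c=snap('w6'); print(s['tcp_pos'],s['opening'],s['force'],s['joint_positions'])
cv2.imwrite('pics/w6z.png',cv2.resize(c['pixels'][0:260,190:450,::-1],None,fx=2.3,fy=2.3,interpolation=cv2.INTER_CUBIC))"
```

```text
[ 0.51736331 -0.16765049  0.14910768] 0.03516234763050148 [-0.00678538 -0.2585232  -0.00783277] [-0.00589884  0.83385894  0.51697604  1.71523575 -0.57391068  0.74435648
 -0.53422595]
```

View pics/w6z.png

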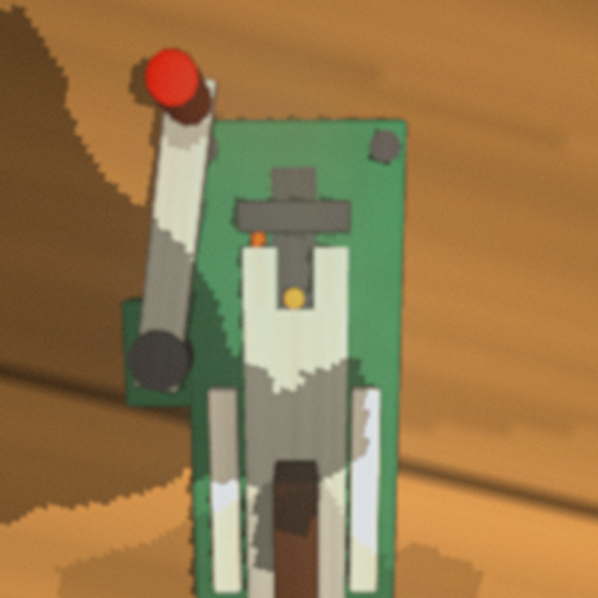

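The blade sits home: pin at the notch bottom, zoomed (294,300), and plunger in. The peg top is at zoomed (172,77) and the pivot top at (160,360). I'll work out the peg approach.

```bash
python3 - <<'E'
from h import *
c=load("w6"); im=c["pixels"]; hsv=cv2.cvtColor(im,cv2.COLOR_RGB2HSV); g=lambda u,v,z: ray(c,u,v,z,c["T"])
roi=hsv[10:70,240:300]; m=(((roi[...,0]<6)|(roi[...,0]>174))&(roi[...,1]>170)&(roi[...,2]>150)).astype(np.uint8)
k,l,st,ce=cv2.connectedComponentsWithStats(m); i=1+np.argmax(st[1:,4]); print(st[i],ce[i]+[240,10])
P=g(*(ce[i]+[240,10]),.064)[:2]; C=g(190+160/2.3,360/2.3,.030)[:2]
print("peg",P,"pivot",C,"r",np.linalg.norm(P-C),"dir",np.degrees(np.arctan2(*(P-C)[::-1])))
# from fixture model: pin & yaw
psi=np.radians(13.5); ex=np.array([np.cos(psi),np.sin(psi)]); ey=np.array([-ex[1],ex[0]])
pin=g(190+294/2.3,299.5/2.3,.021)[:2]; print("pin",pin,"pivot rel pin",(C-pin)@ex,(C-pin)@ey,"peg rel pin",(P-pin)@ex,(P-pin)@ey)
R=c["R"]; d=np.append(P,.037)-c["tcp"]; print("tool delta cm",(R.T@d)*100, "toolyaw",np.degrees(np.arctan2(R[1,0],R[0,0])))
E
```

```text
[ 13  12  23  24 427] [264.21311475  33.56440281]
peg [ 0.61695266 -0.11777723] pivot [ 0.55347134 -0.123408  ] r 0.06373055351267609 dir 5.068855294212107
pin [ 0.57635371 -0.15432677] pivot rel pin -0.015032281752815851 0.035406254995374385 peg rel pin 0.04800952160542666 0.02606203323148446
tool delta cm [10.79945531 -2.53551675 11.25513487] toolyaw 13.471435484742978
```

The arm points along 5.1°, while the bed is at 13.5°, so about 1.42 rad remain to the stop. The radius checks out at 63.7 mm. Moving to the peg with the jaws tangential.

Request:
drive_tool --moves '[{"xyz": [3.6, -0.8, 0], "rot": [0, 0, 0], "fingers": 150}, {"xyz": [3.6, -0.85, 0], "rot": [0, 0, 0], "fingers": 150}, {"xyz": [3.6, -0.85, 0], "rot": [0, -0.004, 0], "fingers": 150}, {"xyz": [0, 0, 3.5], "rot": [0, 0, 0.147], "fingers": 150}, {"xyz": [0, 0, 3.5], "rot": [0, 0, 0], "fingers": 150}, {"xyz": [0, 0, 0], "rot": [0, 0, 0], "fingers": 150}, {"xyz": [0, 0, 0], "rot": [0, 0, 0], "fingers": 150}]'

```text
clock: 18.05
tcp_pos: [0.6159, -0.1188, 0.079]
tool_rot: [[0.996, 0.088, -0.002], [0.088, -0.996, -0.0], [-0.002, 0.0, -1.0]]
force: [-0.4, 0.6, 0.3]
opening: 0.0354
```

```bash
python3 -c "
from h import *
s,c=snap('w7'); print(s['tcp_pos'],s['opening'],s['force'],s['joint_positions'])
P=np.array([.61695,-.11778,.037]); print(s['tool_rot'].T@(P-s['tcp_pos'])*100 if hasattr(s['tool_rot'],'T') else np.array(s['tool_rot']).T@(P-s['tcp_pos'])*100)
"
```

```text
[ 0.61594964 -0.11877297  0.07901933] 0.03543306565399734 [-0.43505239  0.57951531  0.34160832] [-0.09958905  1.05191828  0.55213957  1.43562644 -0.654386    0.84363015
 -0.81332863]
[ 0.11727063 -0.09123438  4.20166991]
```

View pics/w7.png

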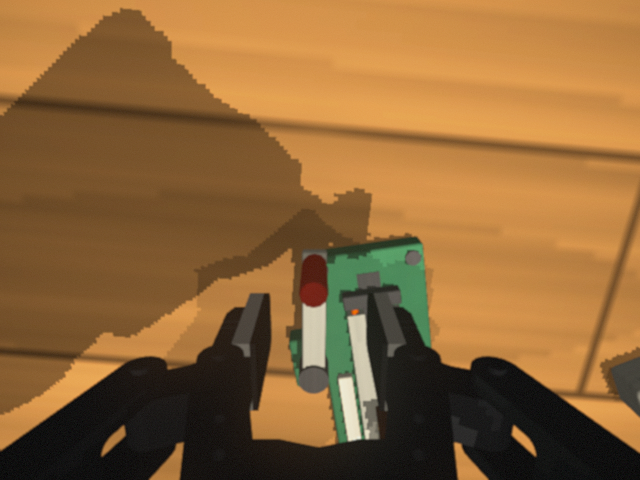

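The peg at (314,285) is centred between the fingers. I'll lower and close gently.

Request:
drive_tool --moves '[{"xyz": [0.1, -0.1, 2.0], "rot": [0, 0, 0], "fingers": 150}, {"xyz": [0, 0, 2.0], "rot": [0, 0, 0], "fingers": 150}, {"xyz": [0, 0, 0.1], "rot": [0, 0, 0], "fingers": 150}, {"xyz": [0, 0, 0], "rot": [0, 0, 0], "fingers": 180}, {"xyz": [0, 0, 0], "rot": [0, 0, 0], "fingers": 200}, {"xyz": [0, 0, 0], "rot": [0, 0, 0], "fingers": 230}, {"xyz": [0, 0, 0], "rot": [0, 0, 0], "fingers": 230}, {"xyz": [0, 0, 0], "rot": [0, 0, 0], "fingers": 230}, {"xyz": [0, 0, 0], "rot": [0, 0, 0], "fingers": 230}]' --squeeze 20

```text
clock: 19.0
tcp_pos: [0.6177, -0.1175, 0.0392]
tool_rot: [[0.996, 0.088, 0.001], [0.088, -0.996, -0.001], [0.001, 0.001, -1.0]]
force: [-0.6, 0.1, 8.5]
opening: 0.0109
```

Request:
drive_tool --moves '[{"xyz": [0, 0, -0.25], "rot": [0, 0, 0], "fingers": 230}, {"xyz": [0, 0, 0], "rot": [0, 0, 0], "fingers": 230}]'

```text
clock: 19.2
tcp_pos: [0.6172, -0.1172, 0.0403]
tool_rot: [[0.996, 0.088, -0.001], [0.088, -0.996, -0.0], [-0.001, 0.0, -1.0]]
force: [4.4, -1.0, -12.8]
opening: 0.0115
```

Request:
drive_tool --moves '[{"xyz": [0, 0, 0.14], "rot": [0, 0, 0], "fingers": 230}, {"xyz": [0, 0, 0], "rot": [0, 0, 0], "fingers": 230}]'

```text
clock: 19.4
tcp_pos: [0.6174, -0.1173, 0.0399]
tool_rot: [[0.996, 0.088, -0.0], [0.088, -0.996, -0.0], [-0.0, 0.0, -1.0]]
force: [0.2, 1.0, 6.5]
opening: 0.0108
```

Request:
drive_tool --moves '[{"xyz": [-0.01, 0.25, 0], "rot": [0, 0, 0.04], "fingers": 230}, {"xyz": [-0.01, 0.25, 0], "rot": [0, 0, 0.04], "fingers": 230}, {"xyz": [-0.02, 0.5, 0], "rot": [0, 0, 0.078], "fingers": 230}, {"xyz": [-0.02, 0.5, 0], "rot": [0, 0, 0.078], "fingers": 230}]'

```text
clock: 19.8
tcp_pos: [0.6167, -0.1323, 0.0399]
tool_rot: [[0.989, -0.15, -0.0], [-0.15, -0.989, 0.0], [-0.0, -0.0, -1.0]]
force: [-3.2, 2.5, 8.6]
opening: 0.0108
```

Request:
drive_tool --moves '[{"xyz": [-0.02, 0.5, -0.03], "rot": [0, 0, 0.078], "fingers": 230}, {"xyz": [-0.02, 0.5, 0], "rot": [0, 0, 0.078], "fingers": 230}, {"xyz": [-0.02, 0.5, 0], "rot": [0, 0, 0.078], "fingers": 230}, {"xyz": [-0.02, 0.5, 0], "rot": [0, 0, 0.078], "fingers": 230}, {"xyz": [-0.02, 0.5, 0], "rot": [0, 0, 0.078], "fingers": 230}, {"xyz": [-0.02, 0.5, 0], "rot": [0, 0, 0.078], "fingers": 230}]'

```text
clock: 20.4
tcp_pos: [0.6052, -0.1597, 0.0399]
tool_rot: [[0.814, -0.58, -0.001], [-0.58, -0.814, 0.001], [-0.001, 0.0, -1.0]]
force: [-3.5, 3.0, 4.2]
opening: 0.0111
```

Request:
drive_tool --moves '[{"xyz": [-0.02, 0.5, 0], "rot": [0, 0, 0.078], "fingers": 230}, {"xyz": [-0.02, 0.5, 0], "rot": [0, 0, 0.078], "fingers": 230}, {"xyz": [-0.02, 0.5, 0], "rot": [0, 0, 0.078], "fingers": 230}, {"xyz": [-0.02, 0.5, 0], "rot": [0, 0, 0.078], "fingers": 230}, {"xyz": [-0.02, 0.5, 0], "rot": [0, 0, 0.078], "fingers": 230}, {"xyz": [0, 0, 0], "rot": [0, 0, 0], "fingers": 230}]'

```text
clock: 21.0
tcp_pos: [0.5868, -0.1768, 0.0399]
tool_rot: [[0.532, -0.846, -0.002], [-0.846, -0.532, 0.001], [-0.001, 0.001, -1.0]]
force: [-5.1, 3.9, 5.5]
opening: 0.011
```

Request:
drive_tool --moves '[{"xyz": [-0.02, 0.5, 0], "rot": [0, 0, 0.078], "fingers": 230}, {"xyz": [-0.02, 0.5, 0], "rot": [0, 0, 0.078], "fingers": 230}, {"xyz": [-0.02, 0.5, 0], "rot": [0, 0, 0.078], "fingers": 230}, {"xyz": [-0.01, 0.3, 0], "rot": [0, 0, 0.05], "fingers": 230}, {"xyz": [0, 0, 0], "rot": [0, 0, 0], "fingers": 230}]'

```text
clock: 21.5
tcp_pos: [0.5707, -0.1839, 0.0399]
tool_rot: [[0.276, -0.961, -0.001], [-0.961, -0.276, 0.001], [-0.001, 0.001, -1.0]]
force: [-3.7, 4.3, 7.0]
opening: 0.0111
```

Request:
drive_tool --moves '[{"xyz": [-0.01, 0.2, 0], "rot": [0, 0, 0.03], "fingers": 230}, {"xyz": [0, 0, 0], "rot": [0, 0, 0], "fingers": 230}]'

```text
clock: 21.7
tcp_pos: [0.5691, -0.1844, 0.0399]
tool_rot: [[0.248, -0.969, -0.001], [-0.969, -0.248, 0.001], [-0.001, 0.001, -1.0]]
force: [-2.9, 3.3, 5.5]
opening: 0.0109
```

Request:
drive_tool --moves '[{"xyz": [0, 0.1, 0], "rot": [0, 0, 0.015], "fingers": 230}, {"xyz": [0, 0, 0], "rot": [0, 0, 0], "fingers": 230}]'

```text
clock: 21.9
tcp_pos: [0.5682, -0.1846, 0.0399]
tool_rot: [[0.235, -0.972, -0.001], [-0.972, -0.235, 0.001], [-0.001, 0.0, -1.0]]
force: [-1.3, 3.7, 5.2]
opening: 0.0109
```

Request:
drive_tool --moves '[{"xyz": [0, 0.1, 0], "rot": [0, 0, 0], "fingers": 230}, {"xyz": [0, 0, 0], "rot": [0, 0, 0], "fingers": 230}]'

```text
clock: 22.1
tcp_pos: [0.568, -0.1846, 0.0399]
tool_rot: [[0.236, -0.972, 0.001], [-0.972, -0.236, 0.001], [-0.0, -0.001, -1.0]]
force: [3.3, 4.2, 3.4]
opening: 0.011
```

Request:
drive_tool --moves '[{"xyz": [0, 0.08, 0], "rot": [0, 0, 0], "fingers": 230}, {"xyz": [0, 0, 0], "rot": [0, 0, 0], "fingers": 230}]'

```text
clock: 22.3
tcp_pos: [0.5678, -0.1846, 0.04]
tool_rot: [[0.236, -0.972, 0.002], [-0.972, -0.236, 0.001], [-0.0, -0.002, -1.0]]
force: [8.2, 4.9, 1.0]
opening: 0.0108
```

End stop reached: the force is rising and the peg direction is -76.8°. I'll ease off and release.

Request:
drive_tool --moves '[{"xyz": [0, -0.08, 0], "rot": [0, 0, 0], "fingers": 230}, {"xyz": [0, 0, 0], "rot": [0, 0, 0], "fingers": 215}, {"xyz": [0, 0, 0], "rot": [0, 0, 0], "fingers": 200}, {"xyz": [0, 0, 0], "rot": [0, 0, 0], "fingers": 180}, {"xyz": [0, 0, 0], "rot": [0, 0, 0], "fingers": 160}, {"xyz": [0, 0, 0], "rot": [0, 0, 0], "fingers": 160}, {"xyz": [0, 0, 0], "rot": [0, 0, 0], "fingers": 160}]'

```text
clock: 23.0
tcp_pos: [0.567, -0.1853, 0.0393]
tool_rot: [[0.233, -0.972, -0.001], [-0.972, -0.233, -0.0], [0.0, 0.001, -1.0]]
force: [-0.1, -0.0, -0.5]
opening: 0.0316
```

Request:
drive_tool --moves '[{"xyz": [0, 0, -1.5], "rot": [0, 0, 0], "fingers": 160}, {"xyz": [0, 0, -3.0], "rot": [0, 0, 0], "fingers": 160}, {"xyz": [0, 0, -4.0], "rot": [0, 0, 0], "fingers": 160}, {"xyz": [-2, 0, -4.0], "rot": [0, 0, 0], "fingers": 160}, {"xyz": [-3, 0, -2.0], "rot": [0, 0, 0], "fingers": 160}, {"xyz": [0, 0, 0], "rot": [0, 0, 0], "fingers": 160}, {"xyz": [0, 0, 0], "rot": [0, 0, 0], "fingers": 160}]'

```text
clock: 23.7
tcp_pos: [0.5557, -0.1363, 0.1854]
tool_rot: [[0.234, -0.972, 0.0], [-0.972, -0.234, -0.0], [0.0, 0.0, -1.0]]
force: [-0.2, 0.5, -0.2]
opening: 0.0315
```

```bash
python3 -c "
from h import *
s,c=snap('w8'); print(s['tcp_pos'],s['opening'],s['force'])
t=capture('top'); cv2.imwrite('pics/top8.png',t['pixels'][:,:,::-1])"
```

```text
[ 0.55565376 -0.13632181  0.18539024] 0.03151247314333128 [-0.18760069  0.511858   -0.20195704]
```

View pics/w8.png

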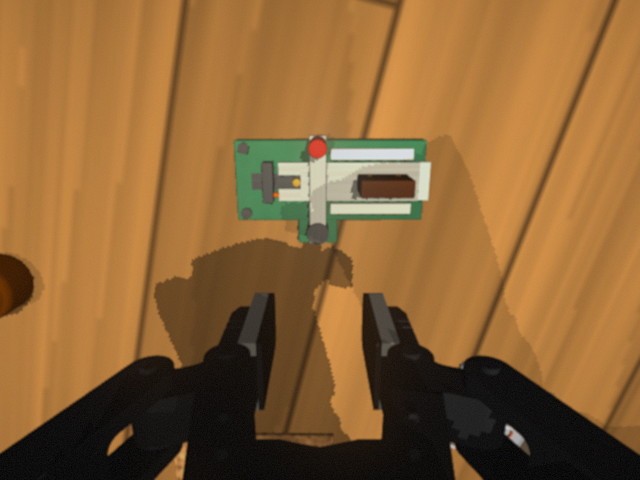

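View pics/top8.png

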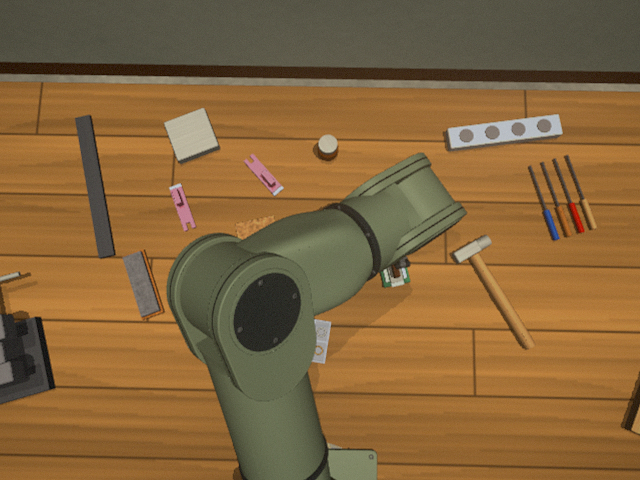

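```bash
python3 - <<'E'
from h import *
c=load("w8"); im=c["pixels"]
cv2.imwrite("pics/w8z.png",cv2.resize(im[120:250,220:440,::-1],None,fx=3.6,fy=3.6,interpolation=cv2.INTER_CUBIC))
g=lambda u,v,z: ray(c,u,v,z,c["T"])[:2]
P=g(317.5,148,.064);C=g(317,232.5,.03); print(np.degrees(np.arctan2(*(P-C)[::-1])),np.linalg.norm(P-C))
E
```

```text
-76.97285179616286 0.06363814083473048
```

View pics/w8z.png

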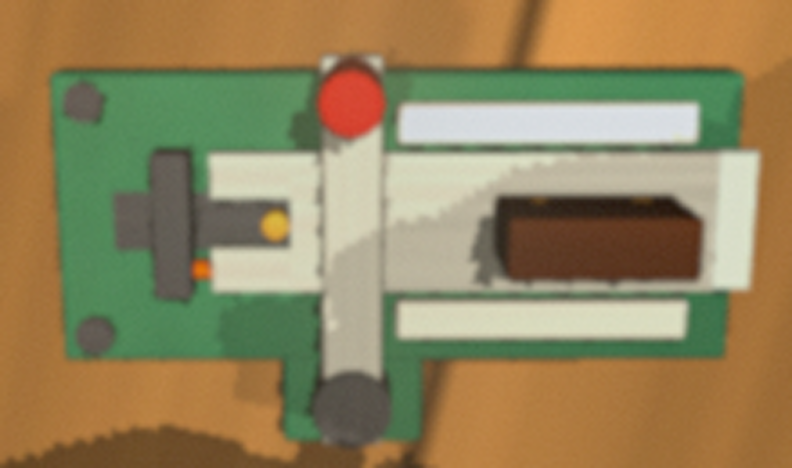

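The pin (275,225) touches the notch bottom (x≈289), which at about 5 px/mm means home. The plunger is pressed in, the clamp lies square across the blade, and the bystanders visible in the top view haven't moved.

```bash
python3 -c "
from h import *
print(ticket.close_job(), monitor.read_state()['clock'])"
```

```text
the job is handed in; nothing more can be done
the job is handed in; nothing more can be done
```

The job is handed in at about 24 s of the 64 s limit. The blade is home on the pin and the clamp is closed across it; handing in gave no verdict.

**What I did**
- I took the blade by its wooden back, laid it between the rails with the notch over the pin, and slid it about 7 mm until it met the pin.
- I held it for about 2.5 s at 10.7–12.4 N along the bed. The highest reading was 12.4 N, well under the 25 N limit.
- I released the blade, gripped the red peg, swung the clamp to its end stop, let go and backed off.

**Last checks**
- **Blade:** the last wrist picture shows the notch bottom against the pin, the plunger pressed in and the blade flat between the rails.
- **Clamp:** it points at -77.0°, against about -76.5° expected for fully closed, and I felt the stop.
- **Bystanders:** the hammer, stone and jar look unmoved in the top view. The arm hid most of the ring box, so I could only partly check it.

**What was off**
- The blade touched the bed with up to about 14 N while being laid down. I eased that off before pushing, though it still bore down by about 4–6 N over the first 4.5 mm of the slide. During the hold the extra downward force was about 0–2 N.
- The parked clamp stood about 8° off the bed's axis, not at 0, so the swing was about 1.42 rad.
- Gripping the peg briefly loaded it with up to about 13 N vertically.

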